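Make up the fixture kit in the four-pot caddy

ROBOT

A 6-joint arm with a two-finger parallel gripper is mounted at the origin on a cart in front of the work surface, level with it; the furniture and walls round the work are solid. World frame = base frame: x ahead of the robot, y to its left, z up, the work surface at z = 0. Lengths are in m, angles in rad, forces in N, time in s.
With the tool pointing down it reaches from about 0.325 to 0.775 m from the base axis. Payload 5.5 kg.
Tool frame: the origin (TCP) lies between the finger pads; the fingertips stand 8 mm ahead of it and the grasp point (between the pads) lies 11 mm behind it (tcp_to_tips is the distance from the TCP to the fingertips, in m); z points along the fingers, y is the line along which they close (so a half turn about z gives the same grasp; the last joint's range is limited). The gripper opens to 88 mm and grips with 3 to 60 N. Pads are 20 mm wide; open, the fingers measure 115 mm over their backs; the gripper's body (75 mm by 178 mm) begins 61 mm behind the grasp point.
Start: joints at [-1.177, 0.091, 1.231, -0, 1.82, -0.057], TCP at [0.261, -0.54, 0.231] pointing down, gripper open.
Joint ranges: [-2.87, 2.87], [-0.86, 2.18], [0.17, 2.46], [-1.51, 4.65], [0.06, 2.69], [-2.65, 2.65]. Speed limits (rad/s): [2.57, 2.57, 3.01, 3.14, 3.14, 3.14].

INTERFACE

Orientations are given as a unit quaternion [w, x, y, z].
In Python, from bench import * gives the robot as it stands. Calls block until the motion is done:
- move_to(position, orientation): joint-space move of the TCP to a pose.
- move_l(position, speed=0.15, orientation=None): straight line of the TCP; orientation=None keeps the orientation; speed is the mean speed in m/s.
- movej(angles): joint-space move.
- gripper_open() and close(): open the fingers fully, or close them until they stop; the grip force is fixed at half the most.
- hold(seconds).
- inverse_kinematics(position, orientation): joint angles nearest the present ones, or None.
- state(): the state.
- get_image(name): name is "scene" or "top"; returns a dict with "frame" (480x640x3 uint8, blue, green, red), "depth" (480x640 float32, m along the optical axis (not along the pixel's ray), 0 where there is no reading), "camera_matrix" (3x3 intrinsics, pixels), "k1" (the pictures are not rectified: a ray, as slopes to the right and down, at radius r is drawn at 1 + k1 r^2 times it, then the intrinsics apply), "view" (4x4, takes a point from world to camera coordinates). Camera axes: x right, y up, looking along -z (the intrinsics and any distortion apply to the point x, -y, -z); pixel columns grow to the right and rows downward; lengths in m; the calibration is good to about 2 mm. A picture is of the moment at which its call begins.
A pose or a line that the arm cannot do raises IKError and nothing moves.
- job_done(): hands the job in; it is judged then, once.
The state is a dict: "time": time; "joint_pos": joint angles; "dq": joint speeds; "joint_torque": joint torques, N m; "ee_pos": TCP position; "ee_rot": TCP orientation; "ft_force": force on the tool from outside, world axes, zero at the start; "moment": the same for the moment, N m; "finger_gap": finger opening in m; "finger_force": force on a finger pad.
Only numpy, scipy, OpenCV 4.12 (cv2) and the standard library are available. Lean on these libraries where they do the work, as an engineer would, in place of code of your own. Each camera call takes 0.05 s, during which the arm holds its last target. There are 200 camera calls.

TASK

Make up the kit for the next welding fixture in the caddy: stand the copper gas nozzle in the red pot, the hex bolt in the yellow pot, the stop pin in the blue pot and the grey steel spacer in the green pot, each upright on the pot's floor the way up it stands now. The black burnt nozzle and the yellow brass spacer do not belong to the kit: leave them standing where they are.

Things in the scene. Friction and masses are not known exactly. Their poses are not given: they have to be found in the camera images.
- copper_nozzle: Copper-coloured gas nozzle (like the other loose things it starts on a soft dark green mat about 2 mm thick, which gives way fully, so that its underside is level with the table top), a slightly tapered round tube 21 mm in diameter and 64 mm high, standing upright, about 0.07 kg. Origin: centre of its underside; z up along its axis. Belongs in the red pot.
- hex_bolt: Bright zinc-plated hex bolt standing upright on its head, 58 mm high: head at the bottom 20 x 23 mm and 8 mm high, above it the 12 mm threaded shank, about 0.05 kg. Origin: centre of the underside of the head; z up along the shank. Belongs in the yellow pot.
- stop_pin: Ground steel stop pin standing upright on its knurled head, 48 mm high: head at the bottom 27 mm in diameter, above it a narrower shank (the sides feel as if slightly tapered, narrower upward), about 0.12 kg. Origin: centre of its underside; z up along its axis. Belongs in the blue pot.
- steel_spacer: Plain grey steel spacer sleeve, an upright cylinder 32 mm in diameter and 50 mm high with a 17 mm bore at the top, about 0.18 kg. Origin: centre of its underside; z up along its axis. Belongs in the green pot.
- burnt_nozzle: LOOK-ALIKE, to be left: gas nozzle of the same shape as the copper one (21 mm in diameter, 64 mm high, standing) but burnt black. Origin: centre of its underside; z up.
- brass_spacer: LOOK-ALIKE, to be left: spacer sleeve of the same shape as the steel one (32 mm in diameter, 50 mm high, standing) but of yellow brass. Origin: centre of its underside; z up.
- pot_red: Red open square plastic pot, fixed in a dark steel caddy (162 mm square, rim 10 mm high) that holds four such pots two by two, 76 mm from centre to centre, in an order that changes. Outside 62 x 62 mm and 14 mm high, inside 56 x 56 mm, walls and floor 3 mm. Origin: centre of the pot's underside, which lies 3 mm above the table top; so its inner floor is 3 mm above the origin and its rim 14 mm above it. z up, x and y square to its walls. Pot for the copper nozzle.
- pot_yellow: Yellow open square plastic pot, fixed in a dark steel caddy (162 mm square, rim 10 mm high) that holds four such pots two by two, 76 mm from centre to centre, in an order that changes. Outside 62 x 62 mm and 14 mm high, inside 56 x 56 mm, walls and floor 3 mm. Origin: centre of the pot's underside, which lies 3 mm above the table top; so its inner floor is 3 mm above the origin and its rim 14 mm above it. z up, x and y square to its walls. Pot for the hex bolt.
- pot_blue: Blue open square plastic pot, fixed in a dark steel caddy (162 mm square, rim 10 mm high) that holds four such pots two by two, 76 mm from centre to centre, in an order that changes. Outside 62 x 62 mm and 14 mm high, inside 56 x 56 mm, walls and floor 3 mm. Origin: centre of the pot's underside, which lies 3 mm above the table top; so its inner floor is 3 mm above the origin and its rim 14 mm above it. z up, x and y square to its walls. Pot for the stop pin.
- pot_green: Green open square plastic pot, fixed in a dark steel caddy (162 mm square, rim 10 mm high) that holds four such pots two by two, 76 mm from centre to centre, in an order that changes. Outside 62 x 62 mm and 14 mm high, inside 56 x 56 mm, walls and floor 3 mm. Origin: centre of the pot's underside, which lies 3 mm above the table top; so its inner floor is 3 mm above the origin and its rim 14 mm above it. z up, x and y square to its walls. Pot for the steel spacer.
Not all that is in view belongs to the job. What is shaped like the steel_spacer but pink is not meant.

How it is judged:
At the end, for the whole second after the job is handed in: Copper nozzle in red pot, hex bolt in yellow, stop pin in blue, steel spacer in green: each within 25 mm of the pot's centre along each side, down on its floor, upright within 0.1 rad, at rest; burnt nozzle and brass spacer still standing, within 25 mm of their starts (x of copper_nozzle in the frame of pot_red between -0.025 and 0.025 m and y of copper_nozzle in the frame of pot_red between -0.025 and 0.025 m and z of copper_nozzle in the frame of pot_red between 0 and 0.007 m and angle between each of copper_nozzle, hex_bolt, stop_pin, steel_spacer's own z axis and vertical below 0.1 rad and linear speed of each of copper_nozzle, hex_bolt, stop_pin, steel_spacer, burnt_nozzle, brass_spacer below 0.02 m/s and x of hex_bolt in the frame of pot_yellow between -0.025 and 0.025 m and y of hex_bolt in the frame of pot_yellow between -0.025 and 0.025 m and z of hex_bolt in the frame of pot_yellow between 0 and 0.007 m and x of stop_pin in the frame of pot_blue between -0.025 and 0.025 m and y of stop_pin in the frame of pot_blue between -0.025 and 0.025 m and z of stop_pin in the frame of pot_blue between 0 and 0.007 m and x of steel_spacer in the frame of pot_green between -0.025 and 0.025 m and y of steel_spacer in the frame of pot_green between -0.025 and 0.025 m and z of steel_spacer in the frame of pot_green between 0 and 0.007 m and distance of each of burnt_nozzle, brass_spacer from where it was at the start of the episode below 0.025 m and angle between each of burnt_nozzle, brass_spacer's own z axis and vertical below 0.2 rad); the robot touches nothing.
It fails at once if the black burnt nozzle is taken, shoved more than 25 mm or knocked over (distance of burnt_nozzle from where it was at the start of the episode above 0.025 m or angle between burnt_nozzle's own z axis and vertical above 0.4 rad).
It fails at once if the yellow brass spacer is taken, shoved more than 25 mm or knocked over (distance of brass_spacer from where it was at the start of the episode above 0.025 m or angle between brass_spacer's own z axis and vertical above 0.4 rad).
It also fails if it takes over 122 s, if anything falls off the work surface, if the arm or the gripper's body presses on something with over 40 N, if the wrist force passes 120 N, or if a joint passes its speed limit or range.

## Working session

There is one attempt and no reset: what is moved stays moved. The work goes in short steps, each a Python script; the robot and the scene stay as the last script left them, time stands still between calls to the robot, and variables do not carry over. Pictures are saved under pics/ and viewed, at most 14 in all, crops included, and the job is handed in when it is done.

```bash
ls; mkdir -p pics
cat > h.py <<'E'
from bench import *
import numpy as np, cv2
def snap(n,fn):
    im=get_image(n); cv2.imwrite('pics/'+fn,im['frame']); np.savez('pics/'+n+'.npz',**{k:np.asarray(v) for k,v in im.items()}); return im
def load(n): return dict(np.load('pics/'+n+'.npz'))
def ray(im,u,v):
    K=im['camera_matrix'];d=np.array([(u-K[0,2])/K[0,0],(v-K[1,2])/K[1,1]]);k=float(im['k1']);s=d.copy()
    for _ in range(20): s=d/(1+k*(s@s))
    return s
def pt(im,u,v,z=None):
    s=ray(im,u,v);V=im['view'];R=V[:3,:3];t=V[:3,3]
    c=-R.T@t; w=R.T@np.array([s[0],-s[1],-1])
    if z is None: return c+w*im['depth'][int(round(v)),int(round(u))]
    return c+w*(z-c[2])/w[2]
E
python3 - <<'E'
from h import *
for n in('scene','top'):
    im=snap(n,n+'0.png');V=im['view'];print(n,-V[:3,:3].T@V[:3,3],im['k1'],im['camera_matrix'][0])
print(state())
E
```

```text
pics
scene [0.15448436 0.45361267 0.63230096] 0.02900420729244293 [474.51191126   0.         316.16066747]
top [ 0.40425276 -0.01489248  0.88758309] -0.134975999324077 [521.93971087   0.         317.17764361]
{'time': 0.1, 'joint_pos': array([-1.17670721e+00,  9.17582650e-02,  1.23178697e+00, -6.30335312e-06,
        1.81980183e+00, -5.66826962e-02]), 'dq': array([-0.00071056, -0.00304458, -0.00132509, -0.00188371,  0.00069398,
        0.00041016]), 'joint_torque': array([ 2.89961179e-03, -4.47858202e+01, -4.07569599e+01,  6.99039269e-02,
        2.84153729e-02, -1.02435069e-04]), 'ee_pos': array([ 0.26130109, -0.53982094,  0.22962295]), 'ee_rot': array([-8.64241240e-04,  9.74707734e-01,  2.23481685e-01, -1.50298549e-04]), 'ft_force': array([ 0.91841256,  0.30917262, -0.1072316 ]), 'moment': array([ 0.02362955, -0.01751136, -0.03653349]), 'finger_force': 0.0, 'finger_gap': 0.08766440668674874}
```

View pics/scene0.png

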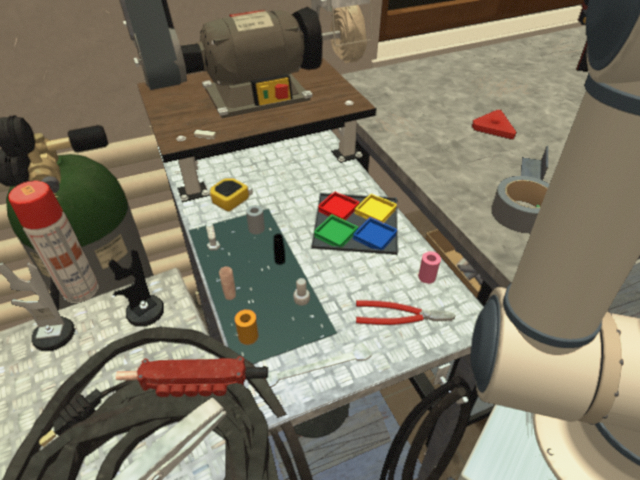

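View pics/top0.png

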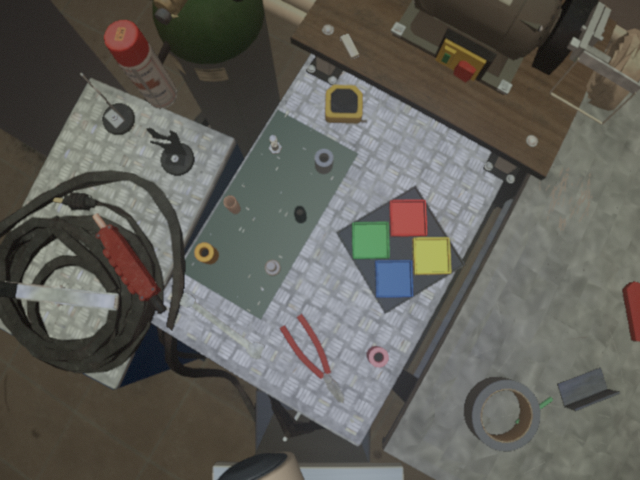

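The scene view shows six things on the mat:
- grey spacer (255,220)
- white or steel pin-shaped things at (212,238) and (301,292)
- black nozzle (279,248)
- copper nozzle (228,283)
- brass spacer (246,326)

The pink sleeve at (429,267) is off the mat. The pots in the top view are red (408,217), yellow (432,256), green (371,240) and blue (394,279). I'll enlarge both views to tell the bolt from the pin.

Run:
```python
import cv2,numpy as np
s=cv2.imread('pics/scene0.png');t=cv2.imread('pics/top0.png')
a=cv2.resize(s[200:350,185:335],(600,600),interpolation=cv2.INTER_CUBIC);cv2.imwrite('pics/c1.png',a)
b=cv2.resize(t[120:295,180:380],(800,700),interpolation=cv2.INTER_CUBIC)
b=cv2.resize(t[130:280,180:380],(800,600),interpolation=cv2.INTER_CUBIC);cv2.imwrite('pics/c2.png',b)
```

```text
(no output)
```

View pics/c1.png

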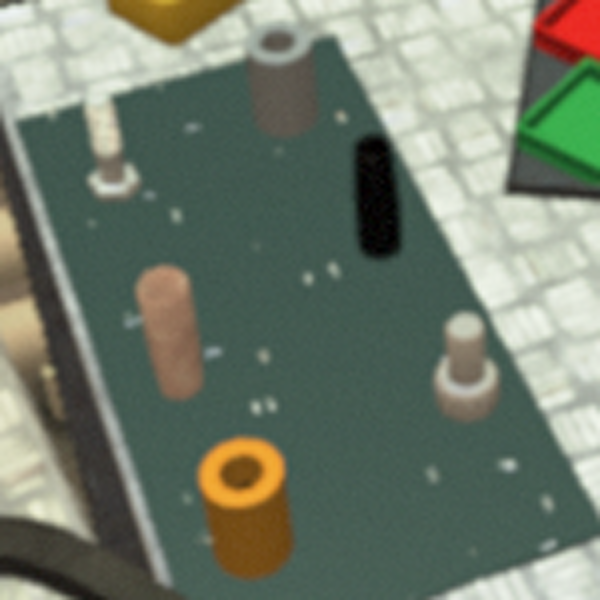

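View pics/c2.png

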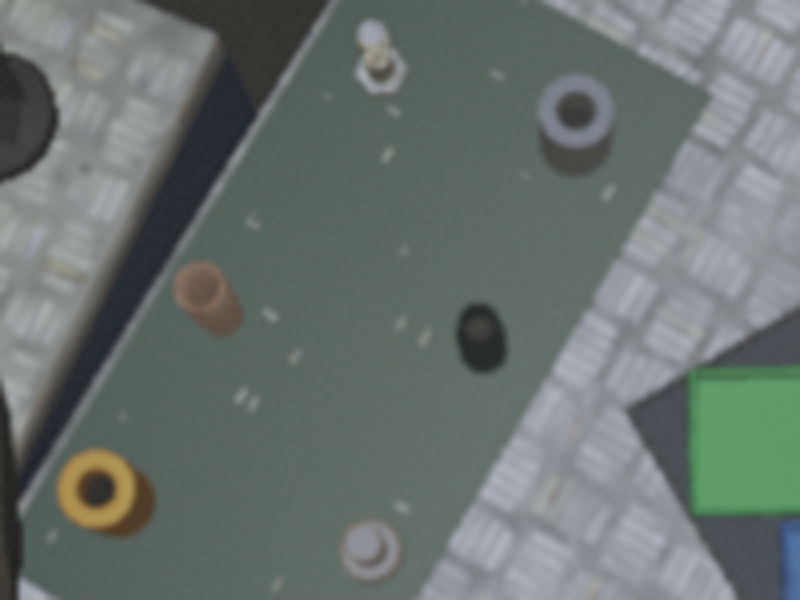

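In the crops, the hex-headed thread at c2 (371–381,33–70), scene (212,238), is the bolt. It has a thin hex head. The one at c2 (368,547), scene (301,292), has a thick round head and is the stop pin. For the spacers, the grey one at scene (255,220) is the kit's; brass (246,326) and pink (429,267) are not. For the nozzles, copper (228,283) is the kit's and black (279,248) is not.

```bash
cat > meas.py <<'E'
from h import *
t=load('top');s=load('scene')
f=lambda x,y:(180+(x+.5)/4-.5,130+(y+.5)/4-.5)
g=lambda x,y:(185+(x+.5)/4-.5,200+(y+.5)/4-.5)
np.set_printoptions(precision=4,suppress=True)
for n,a,z,b in[('bolt',f(371,33),.058,g(98,97)),('bolthead',f(381,71),.008,g(113,178)),('steel',f(576,111),.05,g(281,42)),('copper',f(200,287),.064,g(161,281)),('burnt',f(482,327),.064,g(372,145)),('brass',f(97,489),.05,g(242,473)),('pin',f(367,545),.048,g(464,325)),('pinhead',f(371,549),.02,g(466,378))]:
    print(n,pt(t,*a,z),pt(s,*b,z),pt(t,*a)[2],pt(s,*b)[2])
for n,a in[('red',(408,217)),('yel',(432,256)),('grn',(371,240)),('blu',(394,279)),]: print(n,pt(t,*a,.006),pt(t,*a)[2])
for n,a in[('shelf',(460,110)),('shelfL',(298,40)),('shelf edge',(330,62)),('shelf edge2',(530,165)),('tape',(343,103)),('pinkring',(385,356)),('can',(120,40)),('torch',(128,260)),('clampblk',(177,157)),('statue',(115,118))]: print(n,pt(t,*a))
# pin head profile in scene depth
for y in range(318,420,6): u,v=g(485,y); print(y,pt(s,u,v), end=' ; ')
E
python3 meas.py
```

```text
bolt [0.6931 0.061  0.058 ] [0.6933 0.0574 0.058 ] 0.05737304731303139 0.058932033728852806
bolthead [0.6929 0.0609 0.008 ] [0.6929 0.0587 0.008 ] 0.023363756680180647 0.013341988823519224
steel [ 0.6617 -0.0242  0.05  ] [ 0.6599 -0.0273  0.05  ] 0.02732639621150934 0.04121217079369777
copper [0.5838 0.1282 0.064 ] [0.5858 0.1247 0.064 ] 0.03290728943507604 0.055933266999789844
burnt [0.5672 0.0138 0.064 ] [0.5692 0.0122 0.064 ] 0.04524218961306181 0.05877188154130708
brass [0.5031 0.1707 0.05  ] [0.5022 0.1686 0.05  ] 0.027385769306426333 0.03730479352058147
pin [0.4808 0.0604 0.048 ] [0.4818 0.0591 0.048 ] 0.046371828174847085 0.04853852037890061
pinhead [0.4817 0.0612 0.02  ] [0.4788 0.0626 0.02  ] 0.04774801016923158 0.02416258009459349
red [ 0.5691 -0.1701  0.006 ] 0.006775843191729969
yel [ 0.5015 -0.2098  0.006 ] 0.004157705016607172
grn [ 0.529  -0.1055  0.006 ] 0.0031557799661101615
blu [ 0.4624 -0.1437  0.006 ] 0.004616705395987131
shelf [ 0.7147 -0.2347  0.1312]
shelfL [0.8307 0.0169 0.132 ]
shelf edge [ 0.7997 -0.0339  0.1178]
shelf edge2 [ 0.6273 -0.3399  0.1324]
tape [ 0.7659 -0.0583  0.0318]
pinkring [ 0.3372 -0.1212  0.0497]
can [0.7894 0.2701 0.2172]
torch [0.4857 0.2839 0.0856]
clampblk [0.674  0.2319 0.0164]
statue [0.7476 0.3491 0.0198]
318 [0.5029 0.0191 0.0017] ; 324 [0.4995 0.0233 0.0038] ; 330 [0.4984 0.0248 0.0021] ; 336 [0.4746 0.0546 0.042 ] ; 342 [0.4748 0.0545 0.0381] ; 348 [0.4752 0.054  0.0335] ; 354 [0.4737 0.056  0.0327] ; 360 [0.4737 0.056  0.0289] ; 366 [0.4739 0.0559 0.0247] ; 372 [0.4747 0.055  0.0195] ; 378 [0.4726 0.0578 0.0198] ; 384 [0.4712 0.0596 0.0187] ; 390 [0.4701 0.0611 0.0171] ; 396 [0.4687 0.0629 0.016 ] ; 402 [0.4681 0.0637 0.0133] ; 408 [0.4689 0.0628 0.0079] ; 414 [0.468  0.0641 0.0059] ;
```

The bolt goes first. Closing directions run along the caddy diagonals, and the tips stay above the rims when releasing.

```bash
cat >> h.py <<'E'
def quat(pos,deg):
    best=None
    for th in(deg,deg+180,deg-180):
        a=np.radians((th+90)/2);q=[0,np.cos(a),np.sin(a),0];j=inverse_kinematics(pos,q)
        if j is not None and (best is None or abs(j[5])<best[0]): best=(abs(j[5]),q)
    return best[1]
POT=dict(red=(.567,-.168),yel=(.500,-.2075),grn=(.5275,-.1045),blu=(.4615,-.142))
UP=.15
def pick(xy,tcpz,deg):
    q=quat([*xy,UP],deg)
    move_to([*xy,UP],q); move_l([*xy,tcpz],.12); close(); r=state()
    print('grip',r['finger_gap'],r['finger_force'],r['ee_pos'],r['time'])
    move_l([*xy,UP],.12); r=state(); print('lift',r['finger_gap'],r['finger_force'],r['ft_force'],r['time'])
def place(pot,tcpz,deg):
    xy=POT[pot]
    q=quat([*xy,UP],deg)
    move_l([*xy,UP],.2,q)
    move_l([*xy,tcpz+.010],.12); move_l([*xy,tcpz+.0065],.03); r=state(); print('down',r['finger_gap'],r['ft_force'],r['ee_pos'])
    gripper_open(); move_l([*xy,UP],.15); print(state()['time'])
E
python3 - <<'E'
from h import *
print(quat([.693,.060,.15],-14),quat([.585,.1265,.15],75))
pick((.693,.0597),.030,-14)
snap('scene','s1.png')
place('yel',.030,-14)
s=snap('scene','s2.png')['frame']; o=cv2.imread('pics/s1.png')
cv2.imwrite('pics/v1.png',np.hstack([cv2.resize(o[:,:480],(400,400)),cv2.resize(s[:,:480],(400,400))]))
E
```

```text
[0, np.float64(0.7880107536067219), np.float64(0.6156614753256583), 0] [0, np.float64(0.1305261922200517), np.float64(0.9914448613738104), 0]
grip 0.011385464664860573 29.99941885471344 [0.69300116 0.05969073 0.02999128] 5.0333
lift 0.01182908706606985 29.999318718910217 [ 0.49070209 -0.13849694 -1.50747731] 6.1833
down 0.011382077580300284 [-0.20540558  0.1174055   0.04396614] [ 0.50009321 -0.20756682  0.03672606]
11.5083
```

View pics/v1.png

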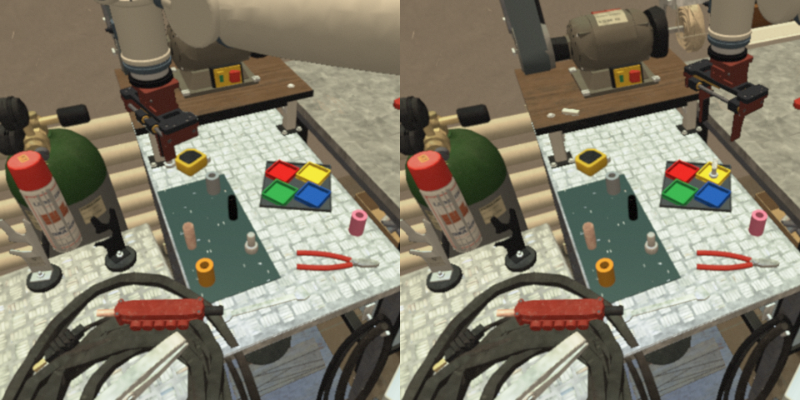

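The bolt stands upright in the yellow pot, right half (713,172). Next come the steel spacer and the copper nozzle.

Run:
```python
from h import *
pick((.6608,-.0257),.032,75); place('grn',.032,75)
pick((.5848,.1265),.034,75); place('red',.034,75)
s=snap('scene','s3.png')['frame']
cv2.imwrite('pics/v2.png',cv2.resize(s[170:350,180:420],(800,600),interpolation=cv2.INTER_CUBIC))
```

```text
grip 0.03123986388551612 29.99813675880432 [ 0.66077882 -0.02567249  0.03197999] 14.6917
lift 0.03132585555172597 29.9972927570343 [ 0.20023429  0.14165529 -2.00020996] 15.825
down 0.03165580107107374 [ 0.37629854 -0.18659805 -1.6712336 ] [ 0.52759346 -0.1045407   0.03875861]
19.9417
grip 0.020435983124104627 29.99990701675415 [0.58477709 0.12653851 0.03394203] 23.0417
lift 0.020592188005497534 29.999864995479584 [-0.64250652  0.76264142 -0.29911971] 24.1583Traceback (most recent call last):
  File "<stdin>", line 3, in <module>
  File "h.py", line 31, in place
    move_l([*xy,UP],.2,q)
    ~~~~~~^^^^^^^^^^^^^^^
bench.IKError: the arm cannot follow that straight line within its joint ranges
```

The place helper chose the flipped yaw, so I'll keep the present orientation while carrying. The pin follows.

```bash
sed -i 's/^    q=quat(\[\*xy,UP\],deg)\n    move_l//; s/move_l(\[\*xy,UP\],.2,q)/move_l([*xy,UP],.2)/' h.py
python3 - <<'E'
from h import *
place('red',.034,75)
for d in (75,-14):
    print(d,[np.round(inverse_kinematics([x,y,.15],quat([.481,.06,.15],d)),2) for x,y in((.481,.06),POT['blu'])])
pick((.4808,.0604),.028,-14)
s=snap('scene','s3.png')['frame']
cv2.imwrite('pics/v2.png',cv2.resize(s[120:345,180:480],(800,600),interpolation=cv2.INTER_CUBIC))
E
```

```text
down 0.021008025867603027 [-0.04385349  0.10613427 -0.46403738] [ 0.56711022 -0.16807151  0.04078571]
29.0833
75 [array([ 0.05, -0.22,  1.67, -0.  ,  1.69, -1.26]), array([-0.37, -0.23,  1.68, -0.  ,  1.69, -1.68])]
-14 [array([ 0.05, -0.22,  1.67, -0.  ,  1.69,  0.3 ]), array([-0.37, -0.23,  1.68, -0.  ,  1.69, -0.12])]
grip 0.0222467170833718 29.552673206781037 [0.48081824 0.06040287 0.02797382] 33.0
lift 0.021924888556507503 29.498706819140352 [-0.38008598 -0.3463859  -1.28205253] 34.1667
```

View pics/v2.png

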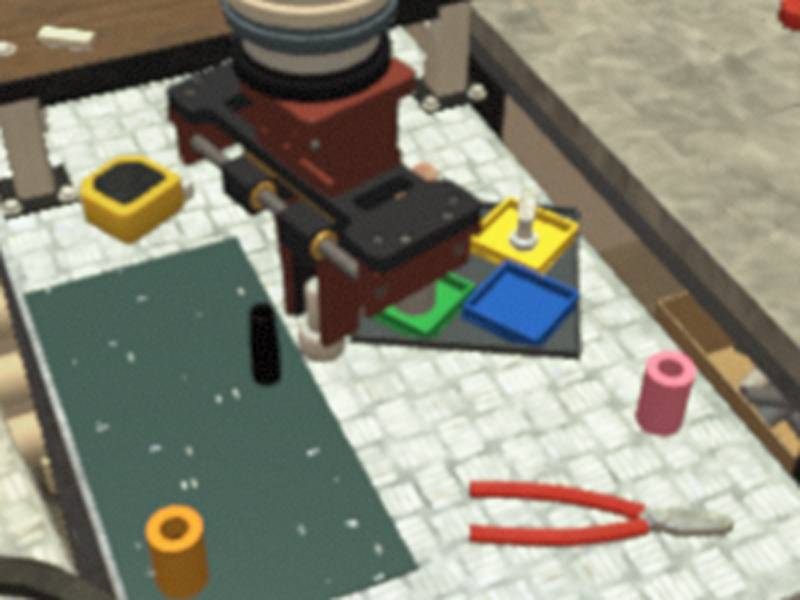

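The copper nozzle, steel spacer and bolt are in their pots. The pin hangs upright in the fingers at about (318,325), but the gap of 22 mm and the drop in pad force suggest a taper. I'll check whether it is creeping.

Run:
```python
from h import *
for _ in range(5):
    r=state();print(r['time'],r['finger_gap'],r['finger_force'],r['ft_force'][2]);hold(.25)
s=snap('scene','s4.png')['frame']
cv2.imwrite('pics/v3.png',cv2.resize(s[205:265,260:340],(800,600),interpolation=cv2.INTER_CUBIC))
```

```text
34.2167 0.022166073486992087 29.49918652593624 -1.6319560018594803
34.4667 0.021960468149454546 29.499608072801493 -1.248087470853473
34.7167 0.022141386075408033 29.499704379122704 -1.33478515869322
34.9667 0.021761857239709196 29.49954103329219 -1.0497921128896888
35.2167 0.02182220606048718 29.499620371498168 -0.34418739503644735
```

View pics/v3.png

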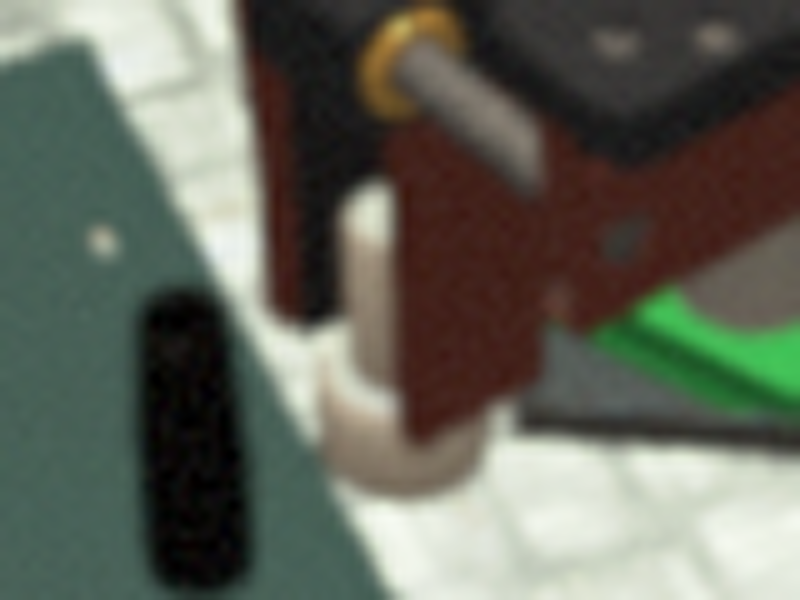

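The pin sits upright just below the tips with at most a slight creep. I'll carry it low and directly to the blue pot.

Run:
```python
from h import *
x,y=state()['ee_pos'][:2]; X=POT['blu']
move_l([x,y,.065],.15); print(state()['finger_gap']); move_l([*X,.065],.15); print(state()['finger_gap'])
move_l([*X,.038],.1); move_l([*X,.0345],.03); r=state(); print(r['finger_gap'],r['ft_force'],r['time'])
gripper_open(); move_l([*X,.17],.15); movej([-1.177,.091,1.231,0,1.82,-.057])
s=snap('scene','s5.png')['frame'];t=snap('top','t5.png')['frame']
cv2.imwrite('pics/v4.png',np.hstack([cv2.resize(s[180:360,180:420],(400,300)),cv2.resize(t[120:300,180:480],(400,300))]))
cv2.imwrite('pics/v5.png',cv2.resize(s[180:260,305:405],(750,600),interpolation=cv2.INTER_CUBIC))
cv2.imwrite('pics/v6.png',cv2.resize(t[180:315,330:465],(600,600),interpolation=cv2.INTER_CUBIC))
```

```text
0.02202852446456134
0.021894914581722776
0.022315339706253698 [-0.44011294 -0.49064142 -0.65899327] 38.425
```

View pics/v4.png

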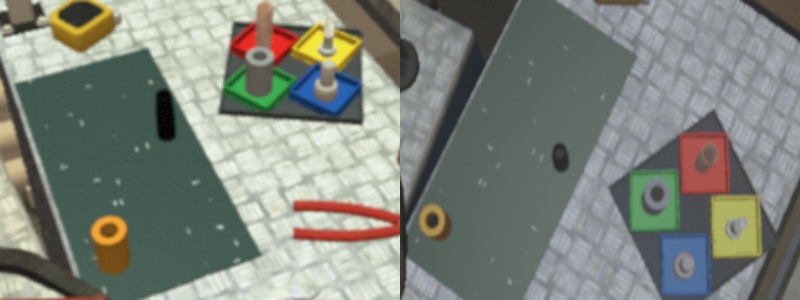

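View pics/v5.png

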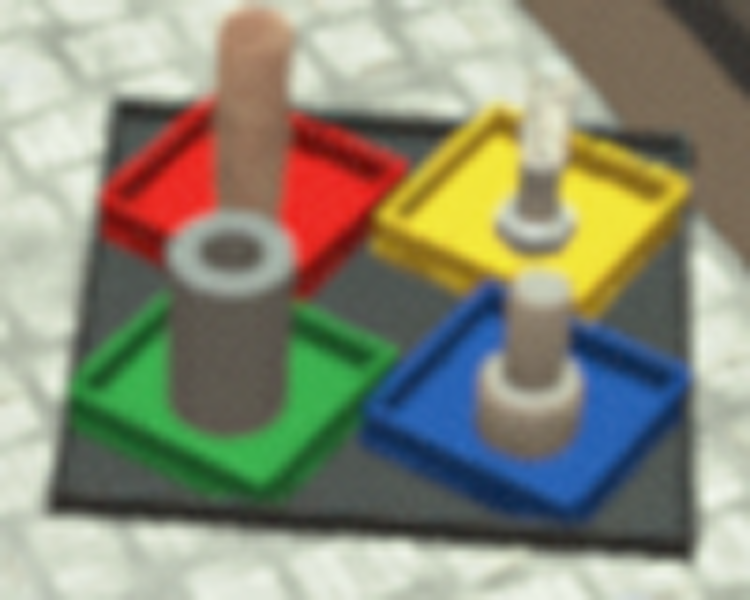

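View pics/v6.png

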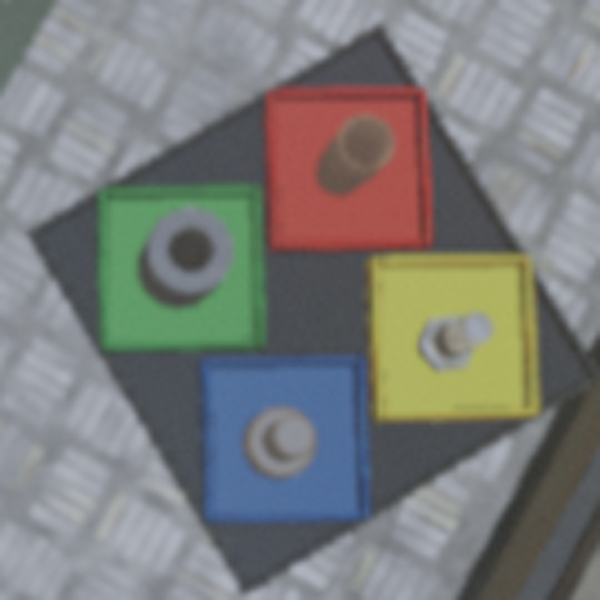

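All four stand upright near their pots' centres (copper base (340,180), bolt (445,342), pin (281,440), spacer (180,270) in the last crop). The burnt nozzle and brass spacer haven't moved.

```bash
python3 -c "
from bench import *
print(job_done())"
```

```text
the job is handed in; nothing more can be done
None
```

The kit is handed in: the last pictures show the copper nozzle, hex bolt, stop pin and steel spacer upright in the red, yellow, blue and green pots, with the burnt nozzle and brass spacer still in place; the judge's result was not shown.

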